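Load and cap a centrifuge bucket, holding the cap down for the clips

TASK

Load and balance the centrifuge bucket: take the blood tube that stands alone at one end of the blue rack and stand it fully down in the bucket's insert, in the hole diagonally opposite the tube that is already there, and let go of it. Then lift the clear domed cap by its handle, set it level on the bucket with its two lugs above the two wire clips, and press it down on the soft rubber seal with a steady push of about 10 N (a kilogram's weight). Finish while still gripping the handle and pressing like that, so that a colleague can snap the clips; do not press much harder than that, and leave the tube that was already there, the specimen cup and the strip vial where they stand.

Things in the scene. Friction and masses are not known exactly. Their poses are not given: they have to be found in the camera images.
- tube_center (a point): centre (half-way up) of the loose blood tube, upright in the blue rack at the end away from the rack's three other tubes. 90 mm tall, 12 g; glass 13 mm across; stopper 17 mm across, 27 to 45 mm above this point; z along the tube. In the rack its foot is 34 mm and the rack's top 62 mm above the worktop; it lifts straight out
- rack: blue tube rack, 58 x 164 x 62 mm, fixed; origin at the centre of its underside, long side along its y. The loose tube stands at x = +15 mm, y = +60 mm; three fixed tubes, equally tall, at the -y end, at (-15, -60), (15, -60) and (15, -36) mm
- bucket: round aluminium bucket, fixed, 112 mm across, rim 54 mm high; origin at the centre of its underside, z up. In it a grey insert, top 54 mm high, with four upright holes 15.5 mm across at x, y = +-20 mm, floor 12 mm above the worktop: a seated tube's centre is at 57 mm, its top at 102 mm. Wire clips hang open on its +x and -x sides, reaching 82 mm from the axis, below 32 mm height
- bucket_rim (a point): centre of the bucket's mouth, 54 mm above the worktop; axes as the bucket's. The free top of the black seal ring (95 to 112 mm across) is 12 mm above it
- hole_free (a point): mouth of the hole to fill, diagonally opposite the tube already in the bucket (x = y = -20 mm in the bucket), 54 mm above the worktop
- hole_taken (a point): mouth of the hole that holds the tube already in the bucket (x = y = +20 mm in the bucket)
- counter_center (a point): centre (half-way up) of the tube already in the bucket, same size as the loose one, top 102 mm above the worktop; 57 mm from the axis of the hole to fill. To be left there
- cap_grip (a point): point to grip on the loose cap's handle: 105 mm above the cap's lower edge, 25 mm above the dome's top. The handle is an upright white plate 56 mm long (x), 18 mm thick (y), 36 mm high, ending 13 mm above this point; grip it across y. Lugs at the +x and -x sides, 69 mm out; either lug may go to either clip. The cap starts upright on the worktop; 140 g, 131 mm across, 118 mm tall
- cap_skirt (a point): centre of the cap's lower edge, axes as cap_grip's, z up. The skirt, 117 mm across inside and flared at the bottom, goes over the bucket; 24 mm up inside it a ledge meets the seal. When they just touch, this point is 42 mm and cap_grip 147 mm above the worktop (10 mm less with the seal fully squeezed)
- cap: the cap itself; origin as cap_skirt
- seal (a joint): how far the soft rubber seal ring is pressed down, in m: 0 free, 0.010 at its hard stop. It resists with about 2.3 N at once plus 1.1 N per mm (5 N at 2.5 mm, 10 N at 7 mm, 13 N at the stop); the cap's own weight (1.4 N) does not move it
- cup_center (a point): centre (half-way up) of a closed specimen cup with a screw lid, 62 mm across, 72 mm tall, standing between the bucket and the benchtop centrifuge; a loose bystander
- vial_center (a point): centre (half-way up) of a closed test-strip vial, 42 mm across, 104 mm tall, standing near the left edge of the worktop; a loose bystander

How it is judged:
On the way, in this order (a step that is already met when the one before it is completed fails the run):
1. the loose tube stands fully down in the hole opposite the other tube, let go (horizontal distance between tube_center and hole_free below 0.006 m and height (world z) of tube_center below 0.063 m and angle between tube_center's own z axis and vertical below 0.12 rad and contact force between the fingers and tube below 0.1 N), for 0.2 s.
2. the cap sits level on the bucket, lugs above the clips, pressed on the seal with 5 to 15 N (horizontal distance between cap_skirt and bucket_rim below 0.005 m and angle between cap_grip's own z axis and vertical below 0.06 rad and angle between the x axis of cap_grip and the x axis of bucket_rim, either way round below 0.14 rad and contact force between cap and bucket between 5 and 15 N), for 0.3 s.
At the end, for the whole second after the job is handed in: both tubes upright and fully down in opposite holes (within 6 mm); cap on the bucket, centred within 5 mm, level within 0.06 rad, lugs in line with the clips within 0.14 rad, held by the fingers (over 2 N), at rest and pressed on the seal with 5 to 15 N through the last second (all of step 2 and horizontal distance between tube_center and hole_free below 0.006 m and height (world z) of each of tube_center, counter_center below 0.063 m and angle between each of tube_center, counter_center's own z axis and vertical below 0.12 rad and horizontal distance between counter_center and hole_taken below 0.006 m and contact force between the fingers and cap above 2 N and linear speed of cap below 0.01 m/s); the arm keeps its last pose, push and grip.
It fails at once if the seal is crushed: the cap is pressed on the bucket with more than 25 N (contact force between cap and bucket above 25 N).
It fails at once if the tube already in the bucket is pulled out or knocked (distance of counter_center from where it was at the start of the episode above 0.015 m or angle between counter_center's own z axis and vertical above 0.3 rad).
It fails at once if the specimen cup or the strip vial is pushed away or knocked over (distance of any of cup_center, vial_center from where it was at the start of the episode above 0.03 m).
It also fails if it takes over 61 s, if anything falls off the work surface, if the arm or the gripper's body presses on something with over 40 N, if the wrist force passes 120 N, or if a joint passes its speed limit or range.

ROBOT

A 6-joint arm with a two-finger parallel gripper is mounted at the origin on a cart in front of the work surface, level with it; the furniture and walls round the work are solid. World frame = base frame: x ahead of the robot, y to its left, z up, the work surface at z = 0. Lengths are in m, angles in rad, forces in N, time in s.
With the tool pointing down it reaches from about 0.35 to 0.875 m from the base axis. Payload 4.2 kg.
Tool frame: the origin (TCP) lies between the finger pads; the fingertips stand 8 mm ahead of it and the grasp point (between the pads) lies 11 mm behind it; y points along the fingers, z is the direction in which the jaws open and shut, and the axes are right-handed (so a half turn about y gives the same grasp; the last joint's range is limited). The gripper opens to 87 mm and grips with 3 to 60 N. Pads are 19 mm wide; open, the fingers measure 117 mm over their backs; the gripper's body (75 mm by 190 mm) begins 51 mm behind the grasp point.
Start: joints at [-0.929, 0.385, 0.008, 0, -1.194, -0.259], TCP at [0.233, -0.58, 0.231] pointing down, gripper open.
Joint ranges: [-3.14, 3.14], [-1.21, 2.06], [-1.07, 1.41], [-3.16, 2.05], [-2.99, -0.16], [-3.1, 3.1]. Speed limits (rad/s): [2.79, 2.79, 3.14, 3.14, 3.14, 3.14].

INTERFACE

Orientations are given as a unit quaternion [w, x, y, z].
In Python, from workcell import sensors, snapshot, get_calibration, ticket, trace, tip_of gives the robot as it stands.
- The arm moves only by the tool arm_command, never from a script. Its argument "rows" is text: rows parted by semicolons, each of 5 numbers parted by spaces: the closure, from 0 (fully open) to 1 (shut), then the shift along the tool's x, y, z in m, then the turn about the tool's y in rad. In form: grip dx dy dz yaw; .... A call has 1 to 10 rows; each row is the pose to reach, as a shift and turn from the pose commanded when the call began, along the tool's axes at that moment; what a row does not reach only later rows make up. A row lasts 1/10 s, in which the tool goes at most 50 mm and 8.59 degrees, less where a joint would pass 70% of its speed; a pose out of reach is approached as far as the arm can. A call with a gripper value outside its range is refused whole. The fingers move at their own pace and stop on an object; "newtons" is the grip in N (left out, the last holds). Time passes only in rows, so rows that repeat a pose let the fingers close. It gives the time, the measured TCP pose, the force and the opening at its end, in the units of the state.
- sensors.sense(): the state, without advancing time (a new reading comes with each control period).
- snapshot(name): name is "side" or "top"; returns the picture (400x640x3 uint8, red, green, blue); there is no depth.
- get_calibration(name): a dict with "camera_matrix" (3x3 intrinsics, pixels), "eye" and "attitude" of the camera in the world. Camera axes: x right, y down, z forward; pixel columns grow to the right and rows downward; lengths in m; the calibration is good to about 2 mm. A picture is of the moment at which its call begins. get_calibration takes no time and is no camera call.
- ticket.job_done(): hands the job in, once; it reports no verdict.
Trained networks look in the newest picture that a camera, given by its name, has taken for a name from the list of things; names that differ only in an ending like _2 or _b are one class to them, and where a whole thing is asked for, a point or a joint stands for the part that bears it (a point fixed in the world has none). Each returns a list of dicts, best first, with "score" (0 to 1); they miss things now and then, are a little off and sometimes report something else, mostly with a low value. They report only what shows in the picture. A call takes as long as a camera call.
- trace(camera, query): "pixels" (400x640 bool, what is visible of it) and "extent" ([left, top, right, bottom] in pixels, round what is visible of it).
- tip_of(camera, query): "point" ([row, column] in pixels: a listed point, or the origin of a listed thing).
The state is a dict: "time": time; "qpos": joint angles; "joint_velocities": joint speeds; "effort": joint torques, N m; "ee_pos": TCP position; "tool_rot": TCP orientation; "force": force on the tool from outside, world axes, zero at the start; "ft_torque": the same for the moment, N m; "finger_gap": finger opening in m.
Only numpy, scipy, OpenCV 4.12 (cv2) and the standard library are available. Lean on these libraries where they do the work, as an engineer would, in place of code of your own. Each camera call takes 0.05 s, during which the arm holds its last target.

## Working session

There is one attempt and no reset: what is moved stays moved. The work goes in short steps, Python scripts to look and compute and a tool call to move; the robot and the scene stay as the last step left them, time stands still between calls to the robot, and variables do not carry over. Pictures are saved under pics/ and viewed, and the job is handed in when it is done.

Besides the shell and the picture viewer there is one more tool, called after ">>>" as name(argument=value, ...), one argument or row to a line, values as JSON. arm_command: Moves the arm, as the interface text tells. Its arguments: {"type":"object","properties":{"rows":{"type":"string"},"newtons":{"type":"number"}},"required":["rows"]}

```bash
mkdir -p pics; ls; python3 - <<'E'
from workcell import sensors, snapshot, get_calibration
import cv2
for n in("side","top"):
    cv2.imwrite(f"pics/{n}0.png",snapshot(n)[:,:,::-1]); print(n,get_calibration(n))
print(sensors.sense())
E
```

```text
pics
side {'camera_matrix': array([[426.09291204,   0.        , 315.1474981 ],
       [  0.        , 426.09291204, 197.61169492],
       [  0.        ,   0.        ,   1.        ]]), 'eye': array([0.22333598, 0.74664646, 0.43723438]), 'attitude': array([ 0.10656795, -0.18522849,  0.81748421, -0.53483945])}
top {'camera_matrix': array([[396.76686271,   0.        , 324.9100381 ],
       [  0.        , 396.76686271, 202.06769191],
       [  0.        ,   0.        ,   1.        ]]), 'eye': array([0.35892614, 0.02684994, 1.09774162]), 'attitude': array([-0.07652273,  0.70759515, -0.69987477,  0.06023858])}
{'time': 0.1, 'qpos': array([-9.29399507e-01,  3.85499199e-01,  6.78742096e-03, -4.34409146e-04,
       -1.19401815e+00, -2.58595359e-01]), 'joint_velocities': array([ 0.0001426 ,  0.00108885,  0.00177777, -0.00094501,  0.00022095,
        0.00117199]), 'effort': array([-2.43353279e-04, -3.91690814e+01,  1.87933445e+01,  4.23194736e+00,
        1.34401731e-02, -7.62515538e-05]), 'ee_pos': array([ 0.23327234, -0.57927892,  0.22956703]), 'tool_rot': array([ 0.69488222, -0.69352688, -0.13429143,  0.13462904]), 'force': array([-0.52692082, -0.06235163,  0.24909145]), 'ft_torque': array([-0.00013044,  0.05187143, -0.0352755 ]), 'finger_gap': 0.08689547926669867}
```

View pics/side0.png

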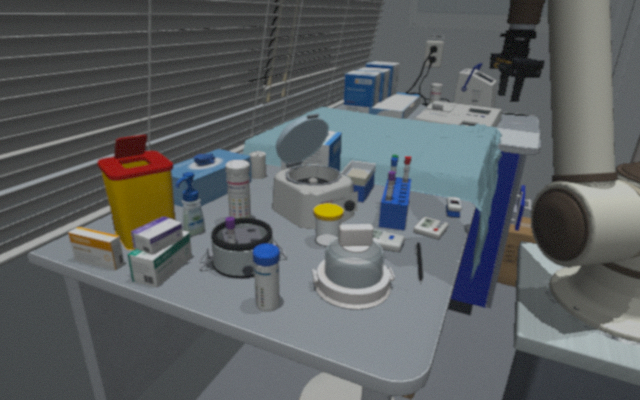

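View pics/top0.png

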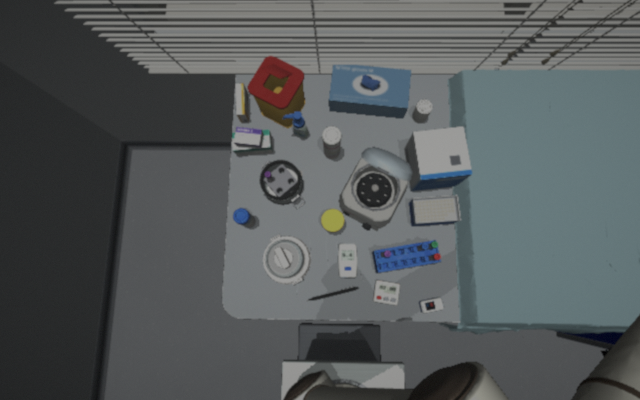

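```bash
cat > h.py <<'E'
import numpy as np, cv2
from scipy.spatial.transform import Rotation as R
from workcell import sensors, snapshot, get_calibration, ticket, trace, tip_of
def rot(q): return R.from_quat([q[1],q[2],q[3],q[0]]).as_matrix()
C={n:get_calibration(n) for n in("side","top")}
def ray(n,rc):
    c=C[n]; K=c['camera_matrix']; d=rot(c['attitude'])@np.linalg.inv(K)@np.array([rc[1],rc[0],1.]); return c['eye'],d/np.linalg.norm(d)
def atz(n,rc,z):
    e,d=ray(n,rc); return e+d*(z-e[2])/d[2]
def tri(a,b):
    e1,d1=ray("side",a); e2,d2=ray("top",b)
    A=np.stack([d1,-d2],1); t=np.linalg.lstsq(A,e2-e1,rcond=None)[0]
    p,q=e1+d1*t[0],e2+d2*t[1]; return (p+q)/2,np.linalg.norm(p-q)
def proj(n,p):
    c=C[n]; v=c['camera_matrix']@(rot(c['attitude']).T@(np.asarray(p)-c['eye'])); return np.array([v[1]/v[2],v[0]/v[2]])
E
python3 - <<'E'
from h import *
np.set_printoptions(precision=4,suppress=True)
Z=dict(tube_center=.079,rack=0,bucket=0,bucket_rim=.054,hole_free=.054,hole_taken=.054,counter_center=.057,cap_grip=.105,cap_skirt=0,cup_center=.036,vial_center=.052)
for q,z in Z.items():
    r={}
    for n in("side","top"):
        r[n]=tip_of(n,q)[:2]
        for k in r[n]: print(q,n,np.round(k['score'],2),np.round(k['point'],1),atz(n,k['point'],z))
    if r["side"] and r["top"]: print("   tri",*tri(r["side"][0]['point'],r["top"][0]['point']))
s=sensors.sense();print(s['time'],rot(s['tool_rot']))
E
```

```text
tube_center side 0.75 [192.1 389.8] [ 0.4218 -0.0934  0.079 ]
tube_center top 0.56 [254.7 385.1] [ 0.4237 -0.1031  0.079 ]
tube_center top 0.19 [216.3 242.6] [0.5189 0.2662 0.079 ]
   tri [ 0.4241 -0.1036  0.0747] 0.00026462127945293354
rack side 0.97 [213.6 395.3] [ 0.4187 -0.1579  0.    ]
rack side 0.18 [276.8 267.1] [0.5561 0.2008 0.    ]
rack top 0.93 [259.  400.5] [ 0.4175 -0.1549  0.    ]
rack top 0.38 [221.  335.6] [0.5206 0.0231 0.    ]
   tri [ 0.4177 -0.1546  0.0016] 0.0005525042886605748
bucket side 0.63 [260.6 242. ] [0.6253 0.1762 0.    ]
bucket top 0.83 [188.1 283.3] [0.6136 0.1727 0.    ]
   tri [ 0.6191  0.1753 -0.0003] 0.011590924683426575
bucket_rim side 0.76 [238.3 242.5] [0.6164 0.1835 0.054 ]
bucket_rim top 0.94 [180.2 280.6] [0.6231 0.1736 0.054 ]
   tri [0.6239 0.1741 0.0476] 0.0016602280402580394
hole_free side 0.6 [228.  250.1] [0.6257 0.1437 0.054 ]
hole_free side 0.38 [259.7 246.2] [0.571  0.2412 0.054 ]
hole_free top 0.45 [258.  280.3] [0.4135 0.1671 0.054 ]
   tri [0.4841 0.2036 0.1096] 0.1703392815254583
hole_taken side 0.64 [242.  230.6] [0.6277 0.2043 
[... 293 characters left out ...]
_grip top 0.78 [255.6 281.7] [0.4168 0.157  0.105 ]
cap_skirt top 0.89 [262.1 285.9] [0.4053 0.1586 0.    ]
cup_center side 0.82 [225.1 323.8] [0.5191 0.0368 0.036 ]
cup_center side 0.21 [240.7 231.3] [0.6484 0.1742 0.036 ]
cup_center top 0.63 [220.3 334.5] [0.5171 0.0262 0.036 ]
cup_center top 0.62 [187.4 281.5] [0.6072 0.1729 0.036 ]
   tri [0.5204 0.027  0.0306] 0.005115331965724663
vial_center side 0.72 [225.6 324.4] [0.5054 0.0665 0.052 ]
vial_center side 0.71 [279.6 265.3] [0.5152 0.2735 0.052 ]
vial_center top 0.87 [217.  243.7] [0.5213 0.2695 0.052 ]
   tri [0.4721 0.2356 0.1497] 0.07001790195087601
1.2 [[ 0.9276  0.     -0.3735]
 [ 0.3735 -0.0001  0.9276]
 [ 0.     -1.     -0.0001]]
```

```bash
python3 - <<'E'
import cv2,numpy as np
t=cv2.imread('pics/top0.png');s=cv2.imread('pics/side0.png')
f=lambda i,y,x,h,w,k:cv2.resize(i[y:y+h,x:x+w],None,fx=k,fy=k,interpolation=cv2.INTER_CUBIC)
a=f(t,150,230,150,100,4); b=f(t,230,365,50,80,5); 
c=np.zeros((600,800,3),np.uint8); c[:600,:400]=a; c[:250,400:]=b
d=f(s,205,195,75,90,4); c[260:560,400:760]=d
cv2.imwrite('pics/c0.png',c)
cv2.imwrite('pics/c1.png',f(s,140,360,100,130,5))
E
```

```text
(no output)
```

View pics/c0.png

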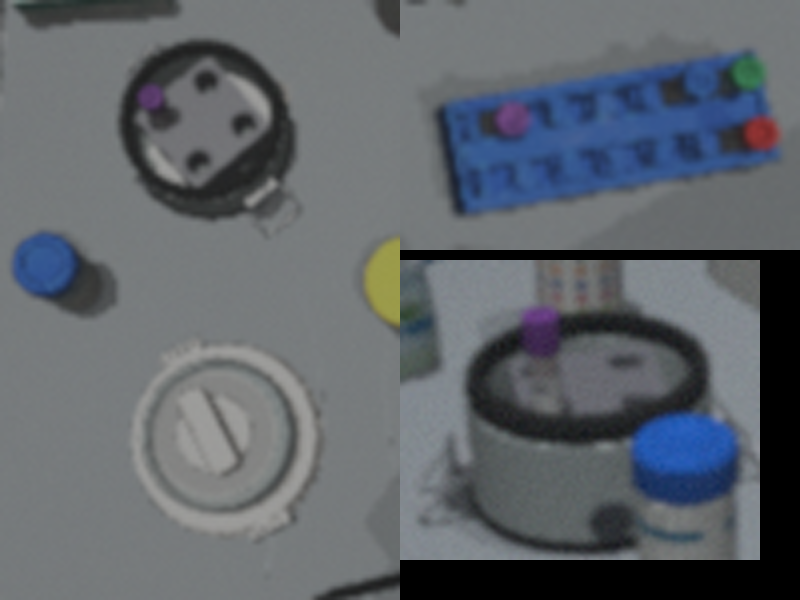

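View pics/c1.png

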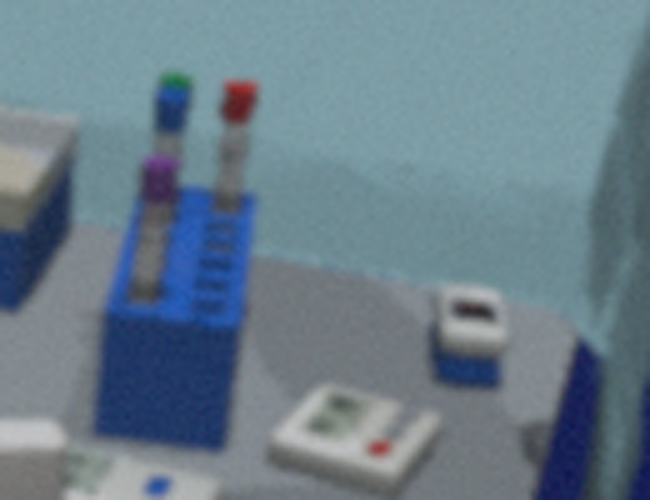

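```bash
python3 - <<'E'
from h import *
np.set_printoptions(precision=4,suppress=True)
A=lambda x,y:(150+y/4,230+x/4); B=lambda x,y:(230+y/5,365+(x-400)/5)
print('stopper',atz('top',B(512,118),.124))
c=[atz('top',B(*p),.062) for p in((445,103),(757,52),(778,155),(462,213))]
for p in c: print('rack',p)
print(np.mean(c,0), [np.linalg.norm(c[i]-c[(i+1)%4]) for i in range(4)])
y=(c[0]+c[3]-c[1]-c[2])[:2]; y/=np.linalg.norm(y); x=np.array([y[1],-y[0]]); print('yaw',np.arctan2(x[1],x[0]))
m=np.mean(c,0)[:2]; print('tube exp',m+.015*x+.06*y)
for p in((207,80),(245,123),(198,160),(160,117)): print('hole',atz('top',A(*p),.054))
print('counter stopper',atz('top',A(151,97),.102))
print('rim ring', atz('top',A(205,122),.062))
print('clip end',atz('top',A(280,208),.02),atz('top',A(262,190),.03))
for p in((195,395),(230,465),(212,432)):print('handle',atz('top',A(*p),.118))
for p in((183,352),(272,524)):print('lug',atz('top',A(*p),.01))
# skirt ring
print('skirt c',atz('top',A(227,438),.0))
for n in('side','top'):
  m=trace(n,'cap')
  for k in m[:2]: print(n,k['score'],k['extent'])
E
```

```text
stopper [ 0.4235 -0.103   0.124 ]
rack [ 0.435  -0.0768  0.062 ]
rack [ 0.4632 -0.2386  0.062 ]
rack [ 0.4103 -0.2472  0.062 ]
rack [ 0.3789 -0.0849  0.062 ]
[ 0.4219 -0.1618  0.062 ] [np.float64(0.16427089311841192), np.float64(0.05353393515232228), np.float64(0.1653180858089337), np.float64(0.0566263364417321)]
yaw 0.181916153137362
tube exp [ 0.4258 -0.1001]
hole [0.6518 0.1714 0.054 ]
hole [0.6218 0.1445 0.054 ]
hole [0.5958 0.1756 0.054 ]
hole [0.6255 0.2026 0.054 ]
counter stopper [0.6266 0.2009 0.102 ]
rim ring [0.6202 0.1707 0.062 ]
clip end [0.5698 0.1223 0.02  ] [0.5804 0.1341 0.03  ]
handle [0.4327 0.1631 0.118 ]
handle [0.3904 0.1402 0.118 ]
handle [0.4102 0.1519 0.118 ]
lug [0.4702 0.1875 0.01  ]
lug [0.3549 0.1231 0.01  ]
skirt c [0.4124 0.1565 0.    ]
side 0.87 [317.9, 223.9, 392.3, 308.8]
top 0.67 [262.0, 232.6, 310.3, 284.5]
```

```bash
python3 - <<'E'
from h import *
np.set_printoptions(precision=4,suppress=True)
print(atz('side',(176,391.8),.115), tri((172.3,391.8),(253.6,387.4)))
print('lid',tri((117,318),(172,408)),tri((135,325),(158,408)))
print('bottle top',tri((163,238),(133,331)))
t=np.array([.4245,-.102,.25])
s=sensors.sense();T=rot(s['tool_rot']);print(T.T@(t-s['ee_pos']))
E
```

```text
[ 0.4219 -0.097   0.115 ] (array([ 0.424 , -0.1033,  0.1209]), np.float64(0.0004990560132749276))
lid (array([ 0.6109, -0.1403,  0.2094]), np.float64(0.011341853358936308)) (array([ 0.6294, -0.1573,  0.168 ]), np.float64(0.04587684267299352))
bottle top (array([0.7248, 0.0357, 0.1354]), np.float64(0.006373924384477352))
[ 0.3557 -0.0195  0.3718]
```

>>> arm_command(
  rows="0 0 -0.04 0 0;0 0.05 -0.05 0.05 -0.15;0 0.09 -0.05 0.09 -0.3;0 0.12 -0.05 0.125 -0.45;0 0.155 -0.05 0.16 -0.6;0 0.19 -0.05 0.195 -0.75;0 0.225 -0.05 0.23 -0.9;0 0.26 -0.05 0.265 -1.05;0 0.29 -0.05 0.3 -1.126;0 0.32 -0.05 0.335 -1.126",
)

```text
time: 2.3
ee_pos: [0.401, -0.1608, 0.281]
tool_rot: [-0.515, 0.515, 0.485, -0.484]
force: [1.2, 0.3, 0.9]
finger_gap: 0.0869
```

```bash
cat >> h.py <<'E'
np.set_printoptions(precision=4,suppress=True)
def go(t,zang=None):
    s=sensors.sense();T=rot(s['tool_rot']); a=np.degrees(np.arctan2(T[1,2],T[0,2]))
    print('t',s['time'],'pos',s['ee_pos'],'zang',a,'F',s['force'],'gap',s['finger_gap'],'tilt',T[:,1])
    if t is not None: print('shift',T.T@(np.array(t)-s['ee_pos']))
    if zang is not None: print('turn',np.radians(-(zang-a)))
E
python3 -c "
from h import *
go([.424,-.1025,.2],176.4)"
```

```text
t 2.3 pos [ 0.401  -0.1608  0.281 ] zang 176.52456792250948 F [1.1608 0.3002 0.9222] gap 0.08685996221602042 tilt [ 0.0014 -0.0001 -1.    ]
shift [ 0.0596  0.081  -0.0193]
turn 0.002174120390159417
```

>>> arm_command(
  rows="0.2 0.03 0.03 -0.01 0;0.3 0.0595 0.06 -0.0195 0;0.4 0.0595 0.09 -0.0195 0;0.4 0.0595 0.12 -0.0195 0;0.4 0.0595 0.125 -0.0195 0;0.4 0.0595 0.125 -0.0195 0",
)

```text
time: 2.9
ee_pos: [0.4236, -0.1047, 0.1555]
tool_rot: [0.515, -0.515, -0.484, 0.485]
force: [1.0, -0.3, 0.1]
finger_gap: 0.0539
```

```bash
python3 -c "
from h import *
a=snapshot('side');b=snapshot('top')
cv2.imwrite('pics/s1.png',a[:,:,::-1]);cv2.imwrite('pics/t1.png',b[:,:,::-1])
f=lambda i,y,x,h,w,k:cv2.resize(i[y:y+h,x:x+w],None,fx=k,fy=k,interpolation=cv2.INTER_CUBIC)[:,:,::-1]
cv2.imwrite('pics/k1.png',np.hstack([f(a,120,350,110,80,5),f(b,200,345,110,80,5)]))
go([.424,-.1025,.104],176.4)"
```

```text
t 3.0 pos [ 0.425  -0.1047  0.157 ] zang 176.4488710526071 F [-0.293  -0.5119  0.0551] gap 0.05278831701773609 tilt [ 0.003  -0.0002 -1.    ]
shift [0.0021 0.053  0.0013]
turn 0.0008529607769092093
```

View pics/k1.png

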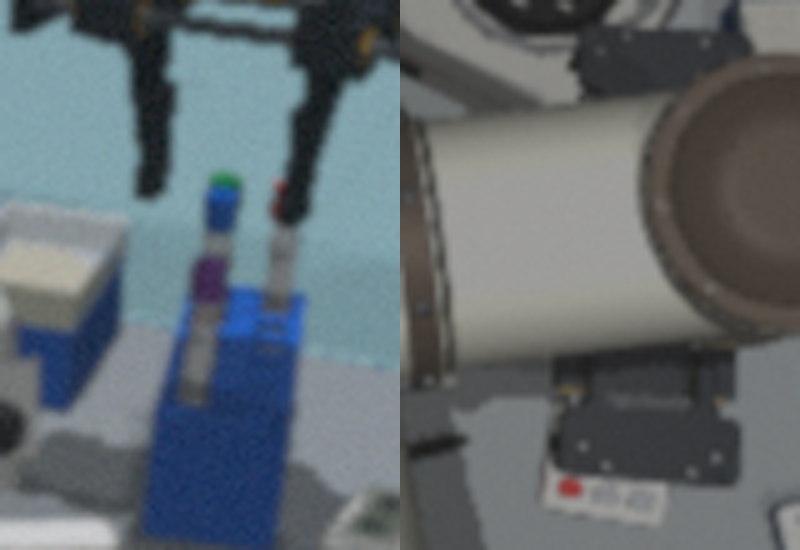

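```bash
python3 -c "
from h import *
print(proj('side',[.425,-.1047,.149]),proj('side',[.424,-.1025,.124]),proj('side',[.424,-.1025,.106]))
print('obs tip 161,394.4; stopper top 171?,392; bottom 180')
go([.424,-.1025,.104],176.4)"
```

```text
[159.6026 392.9048] [171.0821 391.9451] [178.929  391.1352]
obs tip 161,394.4; stopper top 171?,392; bottom 180
t 3.0 pos [ 0.425  -0.1047  0.157 ] zang 176.4488710526071 F [-0.293  -0.5119  0.0551] gap 0.05278831701773609 tilt [ 0.003  -0.0002 -1.    ]
shift [0.0021 0.053  0.0013]
turn 0.0008529607769092093
```

>>> arm_command(
  rows="0.4 0.001 0.02 0.001 0;0.4 0.002 0.04 0.001 0;0.4 0.002 0.053 0.001 0;0.4 0.002 0.053 0.001 0;0.7 0.002 0.053 0.001 0;0.9 0.002 0.053 0.001 0;1 0.002 0.053 0.001 0;1 0.002 0.053 0.001 0;1 0.002 0.053 0.001 0;1 0.002 0.053 0.001 0",
  newtons=10,
)

```text
time: 4.0
ee_pos: [0.4232, -0.1024, 0.1028]
tool_rot: [-0.515, 0.515, 0.485, -0.484]
force: [0.1, 0.4, -0.0]
finger_gap: 0.0163
```

```bash
python3 -c "
from h import *
go([.424,-.1025,.25])"
```

```text
t 4.0 pos [ 0.4232 -0.1024  0.1028] zang 176.45535007839354 F [ 0.0845  0.3904 -0.0439] gap 0.01626420148331511 tilt [ 0.001  0.    -1.   ]
shift [-0.     -0.1472 -0.0009]
```

>>> arm_command(
  rows="1 0 -0.03 0 0;1 0 -0.06 0 0;1 0 -0.1 0 0;1 0 -0.147 0 0;1 0.05 -0.147 0 0;1 0.1 -0.147 0 0;1 0.15 -0.147 0 0;1 0.2 -0.147 0 0;1 0.24 -0.147 0 0;1 0.24 -0.147 0 0",
)

```text
time: 5.0
ee_pos: [0.4381, 0.141, 0.2493]
tool_rot: [0.514, -0.514, -0.486, 0.485]
force: [-0.4, 0.0, -0.2]
finger_gap: 0.0158
```

```bash
python3 -c "
from h import *
a=snapshot('side');b=snapshot('top')
cv2.imwrite('pics/s2.png',a[:,:,::-1]);cv2.imwrite('pics/t2.png',b[:,:,::-1])
go([.6219,.1453,.25],176.4)"
```

```text
t 5.1 pos [0.4374 0.1378 0.2491] zang 176.564897102079 F [-0.133  -0.5    -0.9379] gap 0.015552241426793742 tilt [-0.0011 -0.0007 -1.    ]
shift [ 0.0185 -0.0011 -0.1837]
turn 0.0028779973582754147
```

View pics/s2.png

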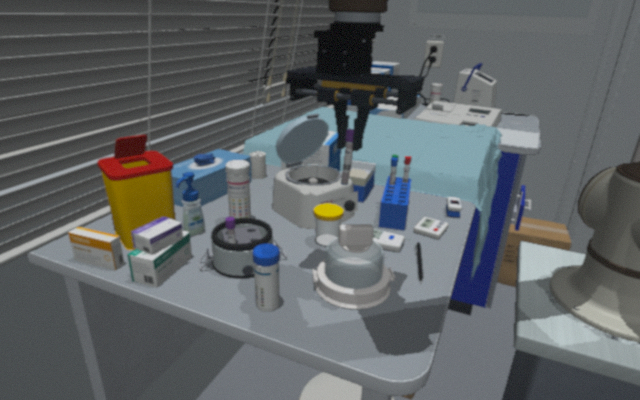

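View pics/t2.png

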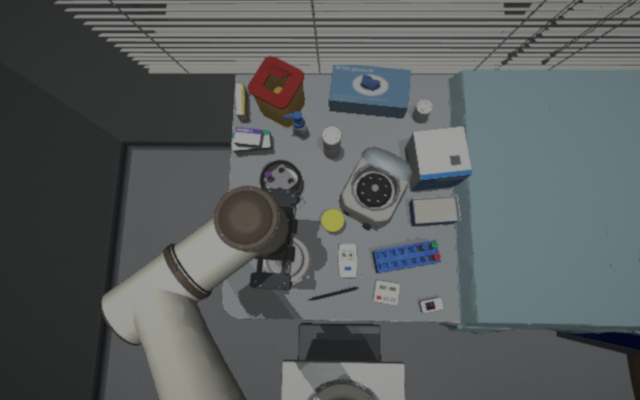

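```bash
python3 -c "
from h import *
t=cv2.imread('pics/top0.png');s=cv2.imread('pics/side0.png')
# overlay model
def ov(img,n,y,x,h,w,k,c,yaw):
    im=cv2.resize(img[y:y+h,x:x+w],None,fx=k,fy=k,interpolation=cv2.INTER_CUBIC)
    def circ(cx,cy,r,z,col):
        p=[proj(n,[cx+r*np.cos(a),cy+r*np.sin(a),z]) for a in np.linspace(0,6.283,60)]
        p=np.array([[(q[1]-x+.5)*k-.5,(q[0]-y+.5)*k-.5] for q in p]); cv2.polylines(im,[np.round(p*8).astype(np.int32)],True,col,1,cv2.LINE_AA,3)
    circ(*c,.056,.066,(0,255,0));circ(*c,.0475,.066,(0,255,255));circ(*c,.056,.0,(255,255,0))
    R2=np.array([[np.cos(yaw),-np.sin(yaw)],[np.sin(yaw),np.cos(yaw)]])
    for sx in(-.02,.02):
        for sy in(-.02,.02):
            h=np.array(c)+R2@[sx,sy]; circ(*h,.00775,.054,(0,0,255))
    return im
c=(.6237,.1735);yaw=np.radians(41.5)
a=ov(t,'top',150,250,60,60,10,c,yaw); b=ov(s,'side',205,195,80,90,6,c,yaw)
cv2.imwrite('pics/o1.png',a);cv2.imwrite('pics/o2.png',b)
"
```

```text
(no output)
```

View pics/o1.png

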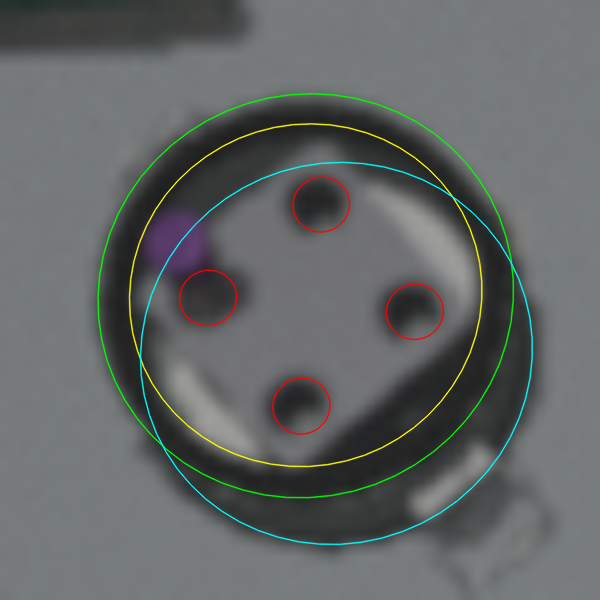

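View pics/o2.png

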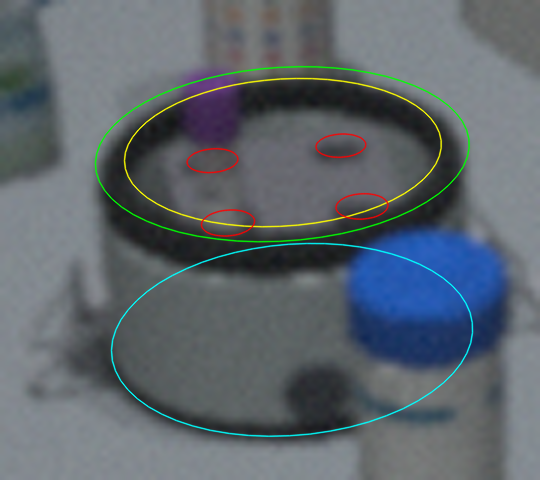

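>>> arm_command(
  rows="1 0.005 0 -0.045 0;1 0.01 0 -0.09 0;1 0.015 0 -0.135 0;1 0.0185 0 -0.18 0;1 0.0185 0 -0.1837 0.003;1 0.0185 0.04 -0.1837 0.003;1 0.0185 0.08 -0.1837 0.003;1 0.0185 0.105 -0.1837 0.003;1 0.0185 0.105 -0.1837 0.003;1 0.0185 0.105 -0.1837 0.003",
)

```text
time: 6.1
ee_pos: [0.6224, 0.1433, 0.1454]
tool_rot: [-0.516, 0.516, 0.483, -0.483]
force: [0.6, -0.1, 0.1]
finger_gap: 0.0157
```

```bash
python3 -c "
from h import *
a=snapshot('side');b=snapshot('top')
cv2.imwrite('pics/s3.png',a[:,:,::-1]);cv2.imwrite('pics/t3.png',b[:,:,::-1])
go([.6219,.1453,.144],176.4)
for n in('side','top'):
  for k in trace(n,'tube_center')[:3]: print(n,k['score'],k['extent'])
p=sensors.sense()['ee_pos']
im=a[:,:,::-1][150:260,190:310].copy();k=6
im=cv2.resize(im,None,fx=k,fy=k,interpolation=cv2.INTER_CUBIC)
def circ(cx,cy,r,z,col):
    q=np.array([proj('side',[cx+r*np.cos(t),cy+r*np.sin(t),z]) for t in np.linspace(0,6.283,40)])
    q=np.stack([(q[:,1]-190+.5)*k-.5,(q[:,0]-150+.5)*k-.5],1); cv2.polylines(im,[np.round(q*8).astype(np.int32)],True,col,1,cv2.LINE_AA,3)
f=p[2]-.0688
for z in(f,f+.04): circ(p[0],p[1],.0065,z,(0,255,0))
circ(p[0],p[1],.0085,f+.072,(0,255,0))
circ(.6219,.1453,.00775,.054,(0,0,255))
cv2.imwrite('pics/o3.png',im)
"
```

```text
t 6.2 pos [0.6234 0.1441 0.1471] zang 176.26556380524167 F [-0.3396  0.3121 -0.284 ] gap 0.016144142430877317 tilt [ 0.004   0.0013 -1.    ]
shift [0.0011 0.0031 0.0016]
turn -0.0023463542323853156
side 0.61 [245.0, 174.1, 254.8, 221.3]
```

View pics/o3.png

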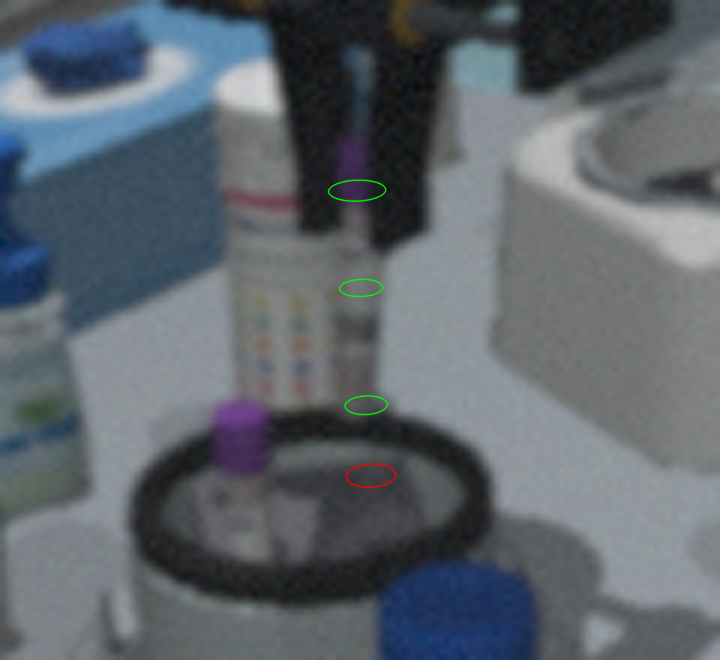

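View pics/t3.png

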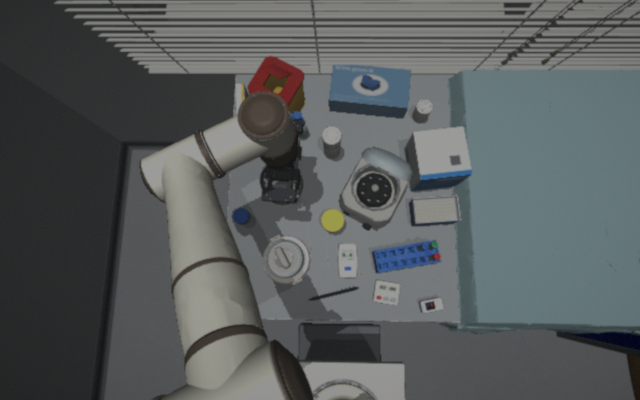

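```bash
python3 -c "
from h import *
snapshot('side')
p=sensors.sense()['ee_pos'];print(p)
c=np.array([.6237,.1735]);u=np.array([np.cos(np.radians(86.4)),np.sin(np.radians(86.4))])*.02828
tk=c+u;fr=c-u;print(tk,fr)
for q,xy,z0,z1 in(('tube_center',p[:2],p[2]-.0688,p[2]-.0238-.02+.04),('counter_center',tk,.06,.102)):
  for k in trace('side',q)[:2]:
    m=k['pixels'];print(q,k['score'],k['extent'])
    A=proj('side',[*xy,z0]);B=proj('side',[*xy,z1])
    for r in range(int(k['extent'][1]),int(k['extent'][3])+1,3):
        cc=np.nonzero(m[r])[0]
        if len(cc): print(r,cc.min(),cc.max(),cc.mean(),'model',A[1]+(B[1]-A[1])*(r-A[0])/(B[0]-A[0]))
d=proj('side',[*fr,.06]);print(d,proj('side',[fr[0]+.001,fr[1],.06])-d,proj('side',[fr[0],fr[1]+.001,.06])-d)
"
```

```text
[0.623  0.1444 0.1465]
[0.6255 0.2017] [0.6219 0.1453]
tube_center 0.76 [243.3, 174.8, 258.8, 215.8]
174 246 250 248.0 model 248.83075347628943
177 246 250 248.0 model 248.95622250940536
180 246 249 247.5 model 249.08169154252127
183 246 250 248.0 model 249.20716057563718
186 247 250 248.5 model 249.33262960875308
189 246 250 248.0 model 249.45809864186901
192 246 253 249.5 model 249.58356767498492
195 246 252 249.0 model 249.70903670810083
198 246 252 249.0 model 249.83450574121676
201 246 252 249.0 model 249.95997477433266
204 246 252 249.0 model 250.08544380744857
207 246 252 249.0 model 250.2109128405645
210 246 252 249.0 model 250.3363818736804
213 246 251 248.5 model 250.46185090679631
tube_center 0.62 [380.9, 154.7, 409.4, 234.0]
154 393 397 395.0 model 247.99429325551668
157 391 411 400.6875 model 248.1197622886326
160 390 411 400.27777777777777 model 248.24523132174852
163 390 410 399.6875 model 248.37070035486443
166 390 409 399.07142857142856 model 248.49616938798033
169 390 409 399.07142857142856 model 248.62163842109624
172 390 409 399.2307692307692 model 248.74710745421
[... 619 characters left out ...]
17 379 407 393.0 model 250.62914295095086
220 379 407 393.0 model 250.75461198406677
223 378 406 392.0 model 250.8800810171827
226 379 406 392.5 model 251.0055500502986
229 390 406 398.0 model 251.13101908341451
counter_center 0.66 [225.6, 217.6, 235.6, 244.3]
217 228 233 230.5 model 230.9491575334413
220 226 234 230.0 model 231.13732116592524
223 226 234 230.0 model 231.32548479840918
226 226 234 230.0 model 231.5136484308931
229 228 234 231.0 model 231.70181206337705
232 228 234 231.0 model 231.88997569586098
235 228 234 231.0 model 232.07813932834492
238 228 235 231.5 model 232.26630296082885
241 229 234 231.5 model 232.4544665933128
[225.951  251.2242] [-0.1132 -0.4521] [ 0.2202 -0.2878]
```

>>> arm_command(
  rows="1 0.001 0.01 0.0012 0;1 0.001 0.02 0.0012 0;1 0.001 0.022 0.0012 0;1 0.001 0.022 0.0012 0",
)

```text
time: 6.85
ee_pos: [0.6206, 0.145, 0.1213]
tool_rot: [0.516, -0.516, -0.483, 0.484]
force: [0.0, -0.1, -0.5]
finger_gap: 0.0159
```

```bash
python3 -c "
from h import *
import os
for i in range(2):
  a=snapshot('side'); go([.6219,.1453,.1228],176.4)
cv2.imwrite('pics/s4.png',cv2.resize(a[170:250,200:300],None,fx=7,fy=7,interpolation=cv2.INTER_CUBIC)[:,:,::-1])"
```

```text
t 6.9 pos [0.621  0.1452 0.1219] zang 176.28638543198727 F [0.7364 0.4988 0.4967] gap 0.01593858383233358 tilt [-0.0009 -0.0006 -1.    ]
shift [ 0.0002 -0.0009 -0.0009]
turn -0.0019829482900532674
t 6.95 pos [0.6212 0.1453 0.1224] zang 176.2871724569885 F [-0.4453 -0.2463  0.5852] gap 0.016285024865398075 tilt [-0.0002 -0.0003 -1.    ]
shift [ 0.0001 -0.0004 -0.0007]
turn -0.0019692121124865345
```

View pics/s4.png

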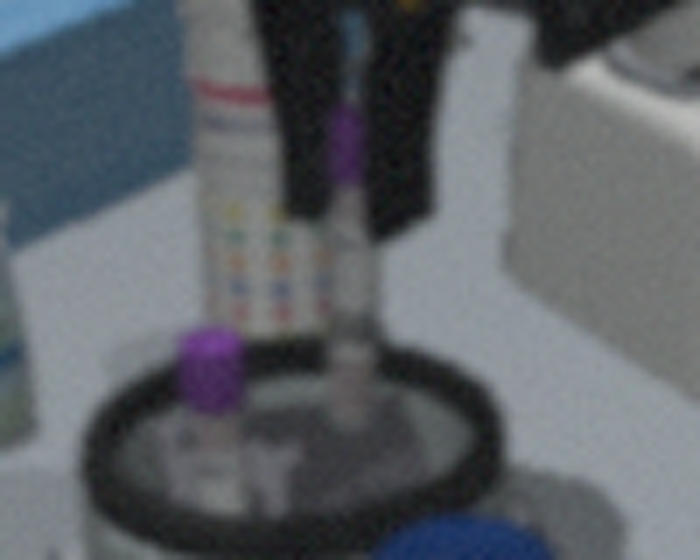

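```bash
python3 -c "
from h import *
s=cv2.imread('pics/side0.png')
k=8
def crop(img,y,x,h,w):return cv2.resize(img[y:y+h,x:x+w],None,fx=k,fy=k,interpolation=cv2.INTER_CUBIC)
a=crop(s,205,210,50,60)
a2=cv2.convertScaleAbs(a,alpha=2,beta=-100)
snap=snapshot('side')[:,:,::-1]
cv2.imwrite('pics/s5.png',snap)
b=cv2.convertScaleAbs(crop(snap,205,210,50,60),alpha=2,beta=-60)
# side 3 pics earlier
cv2.imwrite('pics/h1.png',np.vstack([np.hstack([a,a2])[:, :800],]))
cv2.imwrite('pics/h2.png',b)
s2=cv2.imread('pics/s2.png')
acc=np.mean([cv2.imread('pics/'+n).astype(float) for n in('side0.png','s1.png','s2.png')],0)
g=acc.mean(2)
for r in range(222,238): print(r,g[r,240:264].astype(int))
"
```

```text
222 [36 34 35 35 34 36 38 36 37 35 32 35 34 31 30 30 31 35 32 34 37 40 46 57]
223 [59 67 63 62 64 70 70 73 69 63 60 60 49 39 37 33 34 31 31 30 32 36 34 39]
224 [ 88  95  92  90  97 102 104 103 100  93  91  88  74  64  60  55  49  42
  38  36  32  33  34  34]
225 [ 98 102  99  98 104 107 109 109 109 102 102 100  98  95  90  86  77  71
  60  54  47  39  33  35]
226 [100  99 101 101 104 105 105 107 105 107 105 108 106 107 104 105 100  94
  88  82  73  62  48  38]
227 [101 102 103 104 104 106 108 107 107 106 106 107 108 109 108 109 108 105
  99  97  93  86  76  61]
228 [106 107 109 108 110 111 107 105 100  96  95  96  93  95  99 103 105 107
 102  96  96  97  92  82]
229 [112 112 111 112 108 109 103  93  81  78  73  76  77  77  84  93 102 108
 106  99  97  96  95  94]
230 [111 110 112 112 111 109 101  86  69  62  61  62  67  69  76  89 102 108
 108 101  96  94  93  92]
231 [110 110 110 110 109 110 104  92  77  73  74  74  79  83  87  96 109 110
 110 105  96  95  93  92]
232 [111 112 111 109 111 111 109 104  99  96  94  94  98 100 103 106 109 109
 110 107 100  93  94  92]
233 [110 112 111 112 110 111 112 110 109 107 107 107 111 109 110 108 111 113
 110 108 101  96  93  94]
234 [110 109 111 110 111 113 110 110 111 110 110 112 111 111 111 111 111 111
 112 108 104  99  96  93]
235 [110 110 111 110 111 111 109 111 110 110 111 111 110 111 112 110 111 111
 110 110 105 102  94  90]
236 [110 111 111 113 110 110 110 111 109 109 113 110 110 110 111 111 112 110
 112 111 109 101  93  81]
237 [111 110 110 111 111 112 111 108 110 111 109 109 106 108 106 108 107 107
 110 110 107  98  85  68]
```

View pics/h1.png

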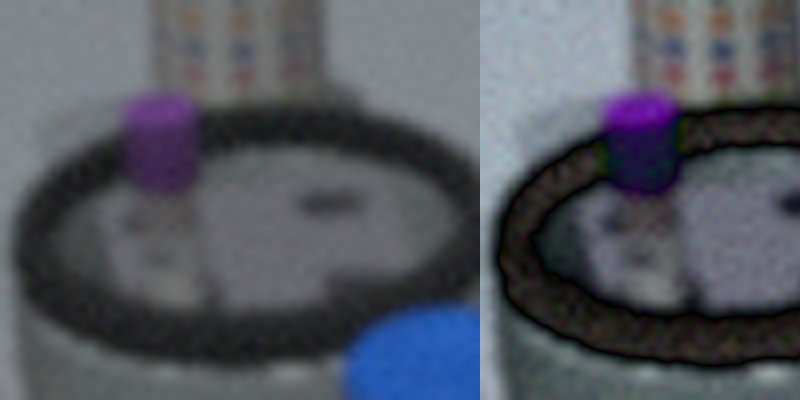

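View pics/h2.png

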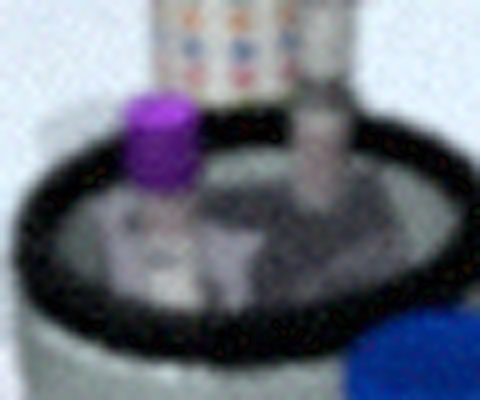

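```bash
python3 -c "
from h import *
b=snapshot('top')[:,:,::-1]
t=cv2.imread('pics/top0.png')
k=8
f=lambda i:cv2.resize(i[150:215,245:315],None,fx=k,fy=k,interpolation=cv2.INTER_CUBIC)
im=cv2.convertScaleAbs(f(b),alpha=2.0,beta=0)
p=np.array([.6212,.1453])
def circ(cx,cy,r,z,col):
    q=np.array([proj('top',[cx+r*np.cos(t),cy+r*np.sin(t),z]) for t in np.linspace(0,6.283,40)])
    q=np.stack([(q[:,1]-245+.5)*k-.5,(q[:,0]-150+.5)*k-.5],1); cv2.polylines(im,[np.round(q*8).astype(np.int32)],True,col,1,cv2.LINE_AA,3)
circ(*p,.0085,.1436,(0,255,0));circ(*p,.0085,.1256,(0,255,255)); circ(*p,.00775,.054,(0,0,255))
cv2.imwrite('pics/t5.png',im)"
```

```text
(no output)
```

View pics/t5.png

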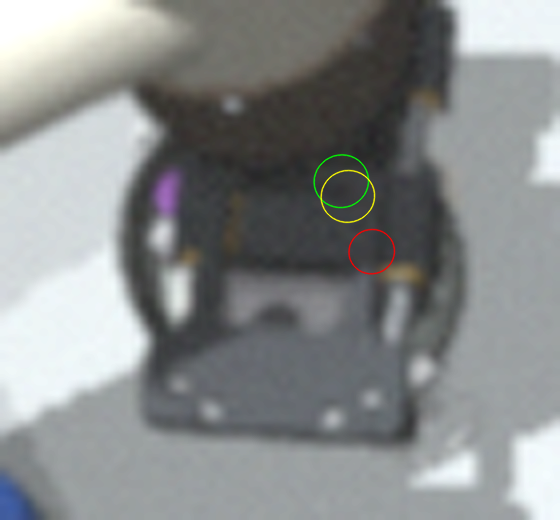

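>>> arm_command(
  rows="1 0 -0.004 0 0;1 -0.002 -0.004 0.0031 0;1 -0.002 -0.004 0.0031 0;1 -0.002 0 0.0031 0;1 -0.002 0 0.0031 0;1 -0.002 0 0.0031 0",
)

```text
time: 7.65
ee_pos: [0.6178, 0.1434, 0.1222]
tool_rot: [0.516, -0.516, -0.483, 0.484]
force: [0.3, -1.1, -0.1]
finger_gap: 0.016
```

```bash
cat >> h.py <<'E'
def look(name,y=195,x=210,h=60,w=70,k=8,al=2,be=-60,cam='side'):
    b=snapshot(cam)[:,:,::-1]
    cv2.imwrite('pics/'+name,cv2.convertScaleAbs(cv2.resize(b[y:y+h,x:x+w],None,fx=k,fy=k,interpolation=cv2.INTER_CUBIC),alpha=al,beta=be))
E
python3 -c "
from h import *
look('s6.png');go(None)
look('s6.png');go(None)"
```

```text
t 7.7 pos [0.6179 0.1434 0.1223] zang 176.27896814833161 F [-0.6344 -0.7763  0.1076] gap 0.016010462522700723 tilt [-0.0003 -0.0002 -1.    ]
t 7.75 pos [0.6179 0.1435 0.1225] zang 176.2782620537642 F [-0.5486 -0.4601 -0.2226] gap 0.016216696562333554 tilt [-0.0001 -0.0001 -1.    ]
```

View pics/s6.png

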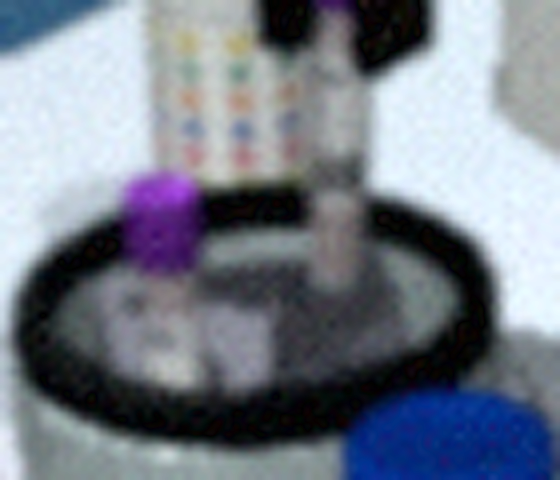

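>>> arm_command(
  rows="1 0 0.002 0 0;1 0 0.004 0 0;1 0 0.006 0 0;1 0 0.008 0 0;1 0 0.008 0 0;1 0 0.008 0 0",
)

```text
time: 8.35
ee_pos: [0.6179, 0.1435, 0.1145]
tool_rot: [0.516, -0.516, -0.483, 0.484]
force: [0.3, 0.1, 0.1]
finger_gap: 0.016
```

```bash
python3 -c "
from h import *
look('s7.png');go(None);print(sensors.sense()['ft_torque'])"
```

```text
t 8.4 pos [0.618  0.1435 0.1146] zang 176.27571788631036 F [0.4513 0.7809 0.2396] gap 0.016164956430106153 tilt [ 0.0001 -0.     -1.    ]
[ 0.0828  0.0925 -0.0051]
```

View pics/s7.png

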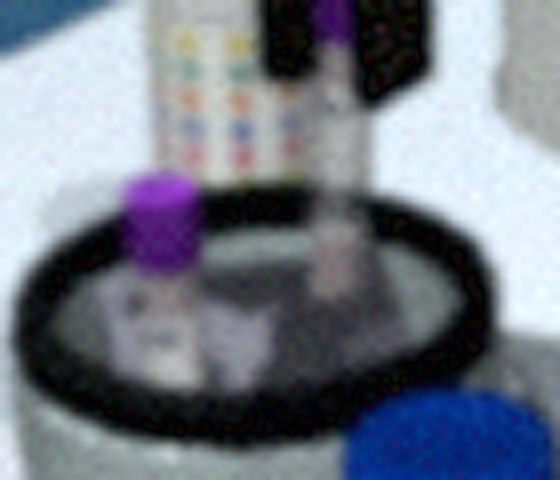

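>>> arm_command(
  rows="1 0 0.005 0 0;1 0 0.01 0 0;1 0 0.015 0 0;1 0 0.019 0 0;1 0 0.023 0 0;1 0 0.026 0 0;1 0 0.029 0 0;1 0 0.029 0 0;1 0 0.029 0 0",
)

```text
time: 9.3
ee_pos: [0.6185, 0.1438, 0.0856]
tool_rot: [-0.516, 0.516, 0.484, -0.483]
force: [3.7, 1.3, -0.5]
finger_gap: 0.0162
```

```bash
python3 -c "
from h import *
look('s8.png');go(None);print(sensors.sense()['ft_torque'])"
```

```text
t 9.35 pos [0.6184 0.1438 0.0856] zang 176.27805643345377 F [ 3.2092  1.6504 -0.672 ] gap 0.01593458695162734 tilt [ 0.0013  0.0007 -1.    ]
[ 0.357  -0.8456 -0.0086]
```

View pics/s8.png

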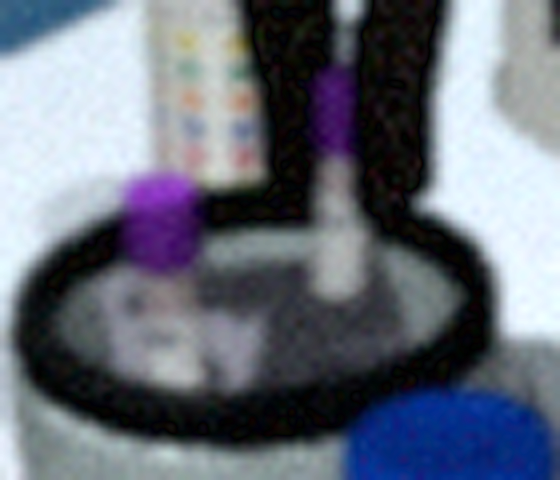

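>>> arm_command(
  rows="1 0.0006 0 -0.0008 0;1 0.0006 0.002 -0.0008 0;1 0.0006 0.004 -0.0008 0;1 0.0006 0.0045 -0.0008 0;1 0.0006 0.0045 -0.0008 0",
)

```text
time: 9.85
ee_pos: [0.6192, 0.1442, 0.0815]
tool_rot: [-0.516, 0.516, 0.484, -0.483]
force: [2.5, 0.6, 3.3]
finger_gap: 0.0162
```

```bash
python3 -c "
from h import *
go(None);print(sensors.sense()['ft_torque'])"
```

```text
t 9.85 pos [0.6192 0.1442 0.0815] zang 176.2903495355851 F [2.5385 0.6202 3.2869] gap 0.016209106701193705 tilt [ 0.0012  0.0004 -1.    ]
[ 0.3099 -0.5059 -0.0311]
```

>>> arm_command(
  rows="0.8 0 0 0 0;0.6 0 0 0 0;0.4 0 0 0 0;0.4 0 0 0 0;0.4 0 0 0 0;0.4 0 -0.03 0 0;0.4 0 -0.07 0 0;0.4 0 -0.12 0 0;0.4 0 -0.16 0 0;0.4 0 -0.16 0 0",
)

```text
time: 10.85
ee_pos: [0.6216, 0.1447, 0.2487]
tool_rot: [-0.514, 0.518, 0.488, -0.479]
force: [-0.4, -0.1, 0.4]
finger_gap: 0.0522
```

```bash
python3 -c "
from h import *
look('s9.png',y=180,x=195,h=75,w=100);go(None)
for q in('tube_center','counter_center'):
  for k in tip_of('side',q)[:2]: print(q,k['score'],k['point'])
print(proj('side',[.6195,.1445,.057]),proj('side',[.6195,.1445,.102]))
"
```

```text
t 10.9 pos [0.6198 0.1445 0.2448] zang 176.27917489479515 F [-0.2894  0.4013 -0.3182] gap 0.05238121981848408 tilt [ 0.0063  0.003  -1.    ]
tube_center 0.67 [228.5, 251.2]
counter_center 0.47 [241.3, 230.2]
[227.4645 252.6008] [205.8655 251.733 ]
```

View pics/s9.png

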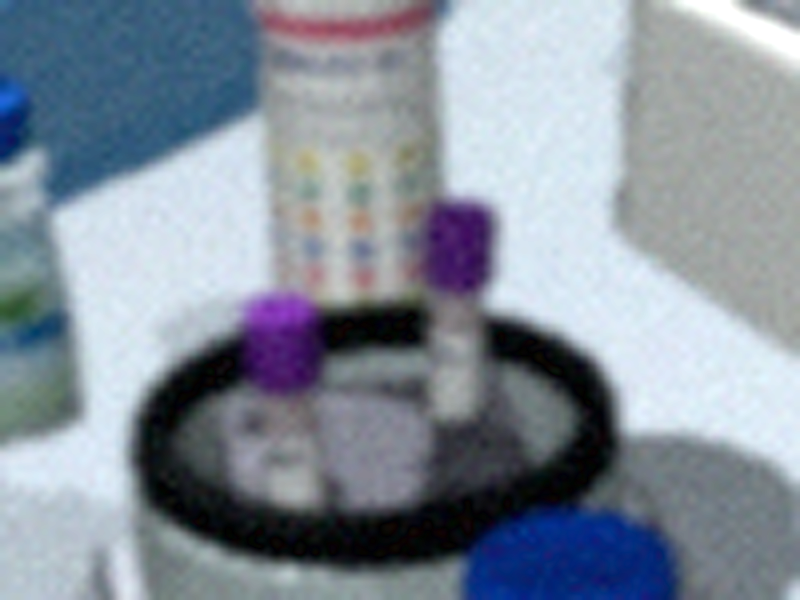

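>>> arm_command(
  rows="0.3 0 0 0.045 0.12;0.2 0 0 0.09 0.26;0 0 0 0.135 0.4;0 0 0 0.18 0.55;0 -0.0045 0 0.209 0.7;0 -0.0045 0.02 0.209 0.85;0 -0.0045 0.04 0.209 1;0 -0.0045 0.04 0.209 1;0 -0.0045 0.04 0.209 1;0 -0.0045 0.04 0.209 1",
)

```text
time: 12.0
ee_pos: [0.4104, 0.1532, 0.2013]
tool_rot: [-0.684, 0.685, 0.178, -0.178]
force: [0.9, 0.1, -0.0]
finger_gap: 0.0867
```

```bash
python3 -c "
from h import *
look('s10.png',y=130,x=290,h=180,w=120,k=3,al=1,be=0)
go([.4105,.1537,.15],119)
s=sensors.sense();p=s['ee_pos'];print(s['qpos'])
print('tip',proj('side',p-[0,0,.008]),'cap top',proj('side',[.4105,.1537,.118]),proj('side',[.4105,.1537,0]))
im=cv2.imread('pics/s10.png')
"
```

```text
t 12.05 pos [0.4104 0.1533 0.2015] zang 119.06928596000313 F [0.5112 0.2541 0.4495] gap 0.0872889078659032 tilt [ 0.0007  0.0003 -1.    ]
shift [0.0002 0.0515 0.0003]
turn 0.0012092681274596907
[ 0.7311  0.0884 -0.4697  0.0003 -1.0121 -1.7947]
tip [181.0657 361.0485] cap top [224.2404 357.7868] [284.458  353.4195]
```

View pics/s10.png

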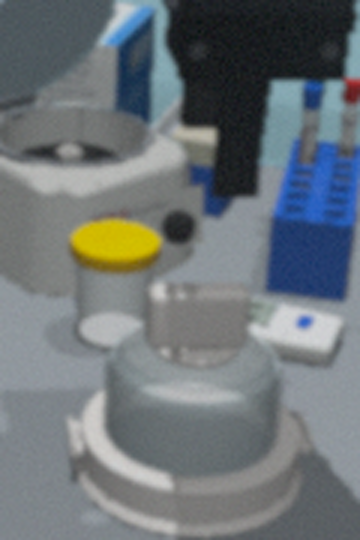

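>>> arm_command(
  rows="0 0 0.04 0 0;0 0 0.08 0 0;0 0 0.1 0 0;0 0 0.1075 0 0;0 0 0.1075 0 0;0.5 0 0.1075 0 0;0.8 0 0.1075 0 0;1 0 0.1075 0 0;1 0 0.1075 0 0;1 0 0.1075 0 0",
  newtons=40,
)

```text
time: 13.05
ee_pos: [0.41, 0.1532, 0.0939]
tool_rot: [0.685, -0.684, -0.177, 0.177]
force: [-0.8, 0.4, 0.1]
finger_gap: 0.0548
```

```bash
python3 -c "
from h import *
go(None);print(sensors.sense()['ft_torque'])"
```

```text
t 13.05 pos [0.41   0.1532 0.0939] zang 118.98311483557484 F [-0.8467  0.3624  0.1183] gap 0.05476777158838349 tilt [ 0.0007  0.0006 -1.    ]
[-0.0213 -0.0288 -0.0364]
```

>>> arm_command(
  rows="1 0 0 0 0;1 0 0 0 0;1 0 0 0 0;1 0 0 0 0;1 0 0 0 0;1 0 0 0 0",
)

```text
time: 13.65
ee_pos: [0.4099, 0.1531, 0.0935]
tool_rot: [-0.685, 0.685, 0.177, -0.177]
force: [-0.3, 0.2, -0.1]
finger_gap: 0.0176
```

```bash
python3 -c "
from h import *
look('s11.png',y=180,x=290,h=130,w=120,k=5,al=1,be=0)
go([.4105,.1537,.15],119)
"
```

```text
t 13.7 pos [0.4098 0.1531 0.0935] zang 118.98002654873848 F [ 0.5877 -0.1271 -0.5936] gap 0.017687968192755046 tilt [-0.0001 -0.0001 -1.    ]
shift [ 0.0009 -0.0565  0.0002]
turn -0.0003486024875001536
```

View pics/s11.png

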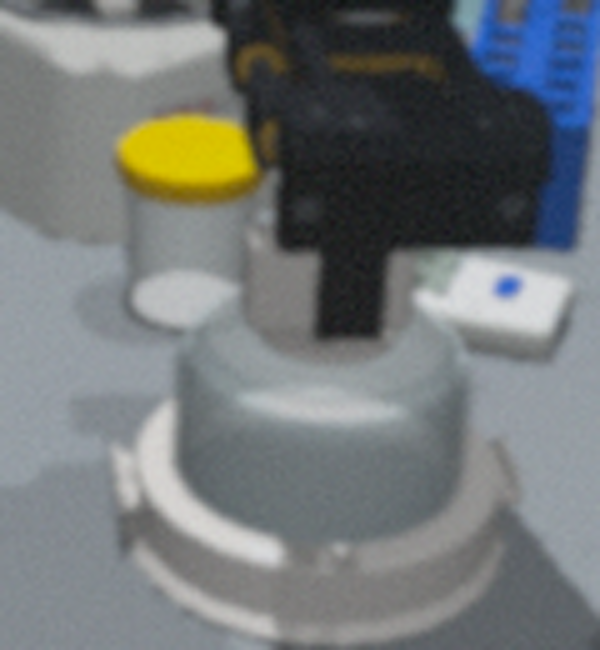

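```bash
python3 -c "
from h import *
p=sensors.sense()['ee_pos'][:2]
ux=np.array([np.cos(np.radians(29)),np.sin(np.radians(29))]);uy=np.array([-ux[1],ux[0]])
for n,ox,oy,z in(('h+',.028,.009,.1),('h-',-.028,.009,.1),('h+top',.028,.009,.118),('h-',-.028,.009,.118),('dome',0,0,.06),('skL',.0,0,0),('lug+',.069,0,.01),('lug-',-.069,0,.01)):
  q=p+ux*ox+uy*oy; r=proj('side',[*q,z]); print(n,r,'zoom',(r[1]-290+.5)*5,(r[0]-180+.5)*5)
q=p;print(proj('side',[*(p+ux*.001),.1])-proj('side',[*p,.1]))
"
```

```text
h+ [236.834  341.4454] zoom 259.7268982338028 286.6701380301304
h- [236.2753 375.4661] zoom 429.8302910380272 283.8764286729648
h+top [227.0044 341.9938] zoom 262.4688677565874 237.5219965917644
h- [226.503  376.3713] zoom 434.3566969570537 235.0149979382448
dome [254.7596 356.0629] zoom 332.8143173973757 376.29819485848117
skL [284.3676 353.8995] zoom 321.997488034134 524.3381742220813
lug+ [280.5405 314.5434] zoom 125.21686185260052 505.202454697326
lug- [278.6106 393.374 ] zoom 519.3698218912999 495.5529115933612
[ 0.0096 -0.6006]
```

>>> arm_command(
  rows="1 0 -0.03 0 0;1 0 -0.07 0 0;1 0 -0.11 0 0;1 0 -0.145 0 0;1 0.035 -0.145 -0.015 -0.03;1 0.075 -0.145 -0.033 -0.08;1 0.115 -0.145 -0.05 -0.13;1 0.155 -0.145 -0.068 -0.18;1 0.1945 -0.145 -0.0855 -0.218;1 0.1945 -0.145 -0.0855 -0.218",
)

```text
time: 14.7
ee_pos: [0.6251, 0.1726, 0.2348]
tool_rot: [-0.661, 0.662, 0.249, -0.251]
force: [-0.5, -0.8, -1.8]
finger_gap: 0.0174
```

>>> arm_command(
  rows="1 0 0 0 0;1 0 0 0 0;1 0 0 0 0;1 0 0 0 0",
)

```text
time: 15.1
ee_pos: [0.6207, 0.1727, 0.2395]
tool_rot: [0.661, -0.661, -0.251, 0.25]
force: [0.5, 0.2, -0.7]
finger_gap: 0.0175
```

```bash
python3 -c "
from h import *
look('s12.png',y=110,x=160,h=170,w=150,k=3,al=1,be=0)
go([.6215,.1727,.15],131.5);print(sensors.sense()['ft_torque'])
look('t12.png',y=130,x=220,h=130,w=150,k=4,al=1,be=0,cam='top')
"
```

```text
t 15.15 pos [0.6208 0.1727 0.2395] zang 131.5038488461171 F [ 0.2432  0.8572 -2.4173] gap 0.01789459315881655 tilt [ 0.001   0.0006 -1.    ]
shift [ 0.0004  0.0895 -0.0004]
turn 6.717503714614172e-05
[-0.0315  0.0654 -0.0422]
```

View pics/s12.png

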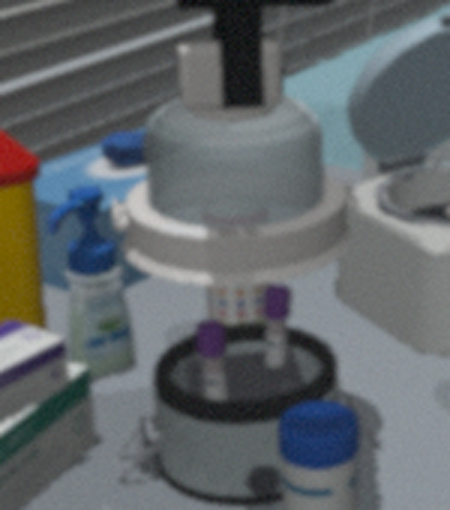

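View pics/t12.png

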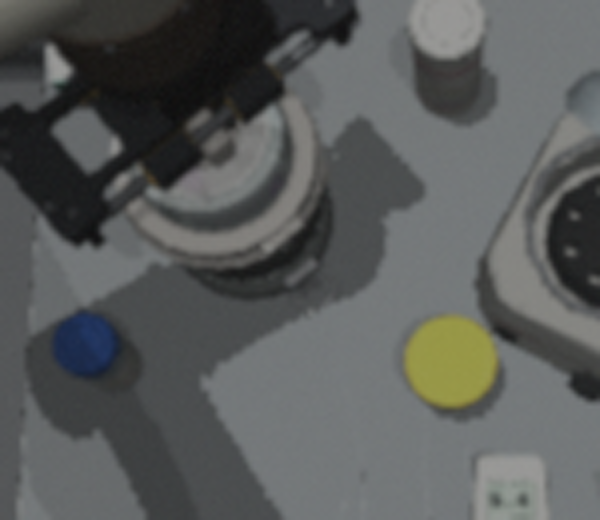

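>>> arm_command(
  rows="1 0 0.03 0 0;1 0.0004 0.055 -0.0004 0;1 0.0004 0.0745 -0.0004 0;1 0.0004 0.0745 -0.0004 0;1 0.0004 0.0745 -0.0004 0",
)

```text
time: 15.7
ee_pos: [0.6223, 0.1726, 0.1648]
tool_rot: [-0.661, 0.661, 0.251, -0.25]
force: [-0.5, 0.3, -0.4]
finger_gap: 0.0179
```

```bash
python3 -c "
from h import *
look('s13.png',y=150,x=170,h=130,w=130,k=5,al=1.3,be=0)
go([.6215,.1727,.15],131.5);print(sensors.sense()['ft_torque'])
p=sensors.sense()['ee_pos']
im=cv2.imread('pics/s13.png');k=5
def circ(cx,cy,r,z,col):
    q=np.array([proj('side',[cx+r*np.cos(t),cy+r*np.sin(t),z]) for t in np.linspace(0,6.283,60)])
    q=np.stack([(q[:,1]-170+.5)*k-.5,(q[:,0]-150+.5)*k-.5],1); cv2.polylines(im,[np.round(q*8).astype(np.int32)],True,col,1,cv2.LINE_AA,3)
circ(.6215,.1727,.056,.0,(255,255,0));circ(.6215,.1727,.056,.066,(0,255,0))
circ(p[0],p[1],.0655,p[2]-.0935,(0,0,255))
cv2.imwrite('pics/o13.png',im)
"
```

```text
t 15.75 pos [0.6228 0.1728 0.1657] zang 131.50332956226617 F [-0.1681  0.5772 -1.1896] gap 0.01780793034489379 tilt [ 0.0026  0.0007 -1.    ]
shift [-0.0011  0.0157  0.0008]
turn 5.811182419489977e-05
[ 0.011  -0.0025  0.0123]
```

View pics/o13.png

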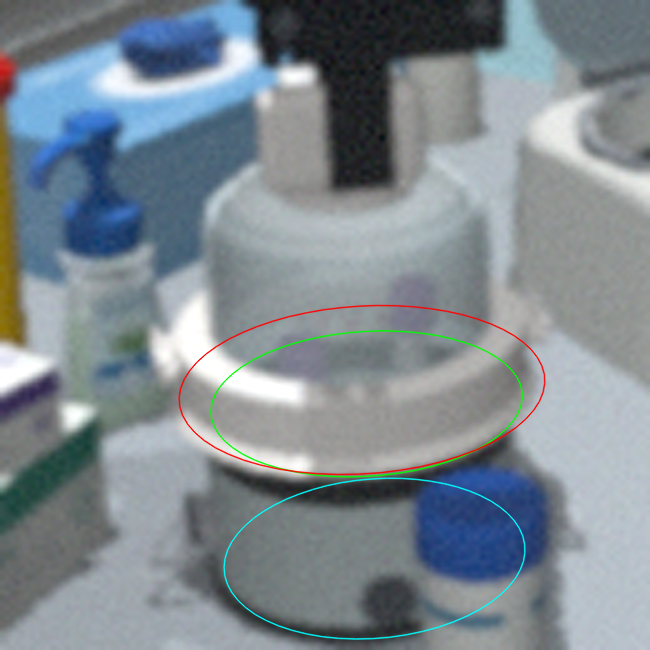

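>>> arm_command(
  rows="1 -0.0005 0.003 0.0005 0;1 -0.0005 0.006 0.0005 0;1 -0.0005 0.009 0.0005 0;1 -0.0005 0.012 0.0005 0;1 -0.0005 0.015 0.0005 0;1 -0.0005 0.019 0.0005 0;1 -0.0005 0.022 0.0005 0;1 -0.0005 0.022 0.0005 0",
)

```text
time: 16.55
ee_pos: [0.621, 0.1724, 0.1413]
tool_rot: [-0.661, 0.661, 0.25, -0.251]
force: [0.5, 0.9, -0.5]
finger_gap: 0.0182
```

```bash
python3 -c "
from h import *
look('s14.png',y=150,x=170,h=130,w=130,k=5,al=1.3,be=0)
go([.6215,.1727,.15],131.5);print(sensors.sense()['ft_torque'])
"
```

```text
t 16.6 pos [0.6212 0.1725 0.1416] zang 131.46943555684157 F [-0.3281  0.272  -0.967 ] gap 0.01720223337764383 tilt [-0.0006 -0.0004 -1.    ]
shift [ 0.0004 -0.0084 -0.    ]
turn -0.0005334501671531806
[ 0.0253 -0.0224  0.0215]
```

View pics/s14.png

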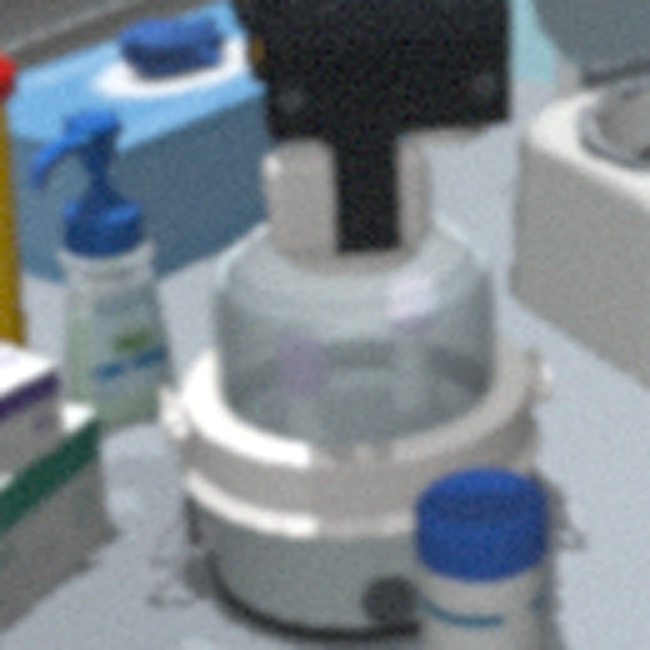

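>>> arm_command(
  rows="1 0 0.0015 0 0;1 0 0.003 0 0;1 0 0.0045 0 0;1 0 0.006 0 0;1 0 0.007 0 0;1 0 0.008 0 0;1 0 0.009 0 0;1 0 0.009 0 0;1 0 0.009 0 0",
)

```text
time: 17.5
ee_pos: [0.6214, 0.1725, 0.1335]
tool_rot: [-0.661, 0.661, 0.251, -0.25]
force: [-1.6, -0.0, 3.1]
finger_gap: 0.0179
```

```bash
python3 -c "
from h import *
go([.6215,.1727,.1355],131.5);print(sensors.sense()['ft_torque'])
"
```

```text
t 17.5 pos [0.6214 0.1725 0.1335] zang 131.47594527391655 F [-1.5699 -0.0376  3.0761] gap 0.01793642060637982 tilt [ 0.0004  0.0001 -1.    ]
shift [ 0.0002 -0.002   0.    ]
turn -0.0004198341708215443
[-0.0508  0.5391 -0.0245]
```

>>> arm_command(
  rows="1 0 0.001 0 0;1 0 0.002 0 0;1 0 0.003 0 0;1 0 0.004 0 0;1 0 0.005 0 0;1 0 0.005 0 0;1 0 0.005 0 0",
)

```text
time: 18.2
ee_pos: [0.6214, 0.1726, 0.1292]
tool_rot: [-0.661, 0.661, 0.251, -0.25]
force: [-2.8, 0.6, 8.0]
finger_gap: 0.0178
```

```bash
python3 -c "
from h import *
for i in range(3):
  look('s15.png',y=150,x=170,h=130,w=130,k=5,al=1.3,be=0); go(None)
print(sensors.sense()['ft_torque'])
"
```

```text
t 18.25 pos [0.6215 0.1726 0.1293] zang 131.49055347168908 F [-3.5829 -0.2231  8.5321] gap 0.017496873455074415 tilt [ 0.0008  0.     -1.    ]
t 18.3 pos [0.6215 0.1726 0.1293] zang 131.49387026921704 F [-3.4916 -0.5182  8.7839] gap 0.017561547708717647 tilt [ 0.0009 -0.     -1.    ]
t 18.35 pos [0.6215 0.1726 0.1293] zang 131.49070384067608 F [-3.8674 -0.1594  8.1334] gap 0.017387320126369375 tilt [ 0.0009  0.     -1.    ]
[-0.0487  1.1482 -0.035 ]
```

View pics/s15.png

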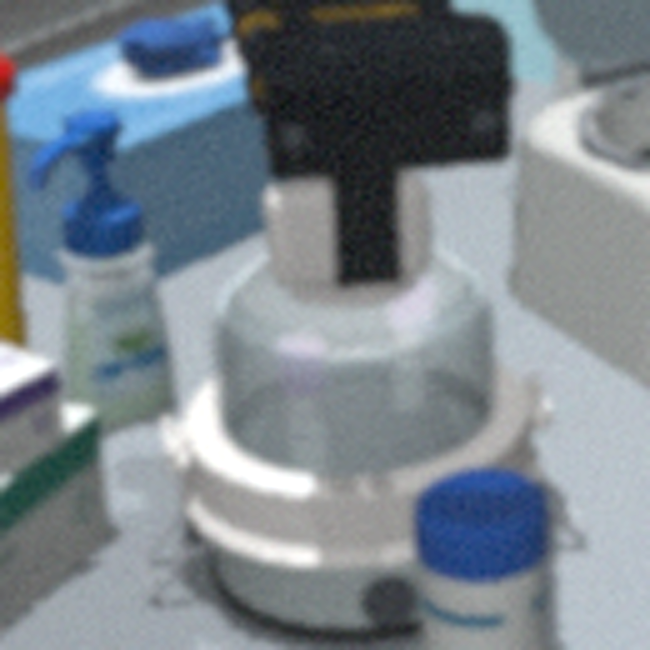

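>>> arm_command(
  rows="1 -0.0004 0 0.0004 0;1 -0.0008 0 0.0007 0;1 -0.0008 0 0.0007 0;1 -0.0008 0 0.0007 0",
)

```text
time: 18.75
ee_pos: [0.6213, 0.1726, 0.1296]
tool_rot: [-0.661, 0.661, 0.252, -0.25]
force: [-0.8, -0.5, 8.0]
finger_gap: 0.0175
```

```bash
python3 -c "
from h import *
for i in range(3):
  snapshot('side'); go(None)
print(sensors.sense()['ft_torque'])
for n in('side','top'):
  snapshot(n)
  for q in('cap_skirt','bucket_rim','cap_grip'):
    for k in tip_of(n,q)[:1]: print(n,q,k['score'],k['point'])
print(proj('side',[.621,.1725,.036]),proj('side',[.621,.1725,.054]))
"
```

```text
t 18.8 pos [0.6213 0.1726 0.1296] zang 131.4967904567947 F [-1.5834  0.2916  8.4495] gap 0.017814260275157555 tilt [ 0.0029  0.0003 -1.    ]
t 18.85 pos [0.6213 0.1726 0.1296] zang 131.4982340908117 F [-0.999  -0.1933  7.2563] gap 0.017954128665438853 tilt [ 0.0028  0.0003 -1.    ]
t 18.9 pos [0.6213 0.1726 0.1296] zang 131.49815849654908 F [-1.441  -0.5069  6.8528] gap 0.017880067754619387 tilt [ 0.0029  0.0003 -1.    ]
[-0.1775  0.622  -0.0469]
side cap_grip 0.63 [190.8, 238.7]
top cap_grip 0.9 [171.7, 275.9]
[243.629  244.1672] [235.1028 243.74  ]
```

>>> arm_command(
  rows="1 0 0.0004 0 0;1 0 0.0008 0 0;1 0 0.0008 0 0;1 0 0.0008 0 0;1 0 0.0008 0 0;1 0 0.0008 0 0",
)

```text
time: 19.9
ee_pos: [0.6213, 0.1726, 0.129]
tool_rot: [-0.661, 0.661, 0.252, -0.249]
force: [-3.1, -1.4, 7.7]
finger_gap: 0.0179
```

```bash
python3 -c "
from h import *
for i in range(3):
  look('s16.png',y=150,x=170,h=130,w=130,k=5,al=1.3,be=0); go(None)
p=sensors.sense()['ee_pos'];im=cv2.imread('pics/s16.png');k=5;d=np.array([1.3,-1.5])
def pl(pts,col):
    q=np.array([proj('side',t)+[d[0],d[1]] for t in pts]);q=np.stack([(q[:,1]-170+.5)*k-.5,(q[:,0]-150+.5)*k-.5],1); cv2.polylines(im,[np.round(q*8).astype(np.int32)],False,col,1,cv2.LINE_AA,3)
z0=p[2]-.0935;a=np.linspace(0,6.283,60)
pl([[p[0]+.0655*np.cos(t),p[1]+.0655*np.sin(t),z0] for t in a],(0,0,255))
pl([[p[0]+.056*np.cos(t),p[1]+.056*np.sin(t),0] for t in a],(255,255,0))
u=np.array([np.cos(np.radians(41.5)),np.sin(np.radians(41.5))]);v=np.array([-u[1],u[0]])*.009
pl([[*(p[:2]+v+u*s),z0+h] for s,h in((-.028,.085),(-.028,.118),(.028,.118),(.028,.085))],(0,255,0))
cv2.imwrite('pics/o16.png',im)
print(sensors.sense()['ft_torque'])"
```

```text
t 19.95 pos [0.6213 0.1726 0.129 ] zang 131.50149628048766 F [-1.6013 -1.834   8.7225] gap 0.01789124495506258 tilt [ 0.0029  0.0003 -1.    ]
t 20.0 pos [0.6213 0.1726 0.1289] zang 131.50150551395498 F [-2.7924  0.1961  7.7269] gap 0.017557747252677815 tilt [ 0.0029  0.0003 -1.    ]
t 20.05 pos [0.6213 0.1726 0.129 ] zang 131.50106668060937 F [-2.9393 -0.8273  8.8965] gap 0.017616158362699953 tilt [ 0.0029  0.0003 -1.    ]
[-0.2098  0.704  -0.0007]
```

View pics/o16.png

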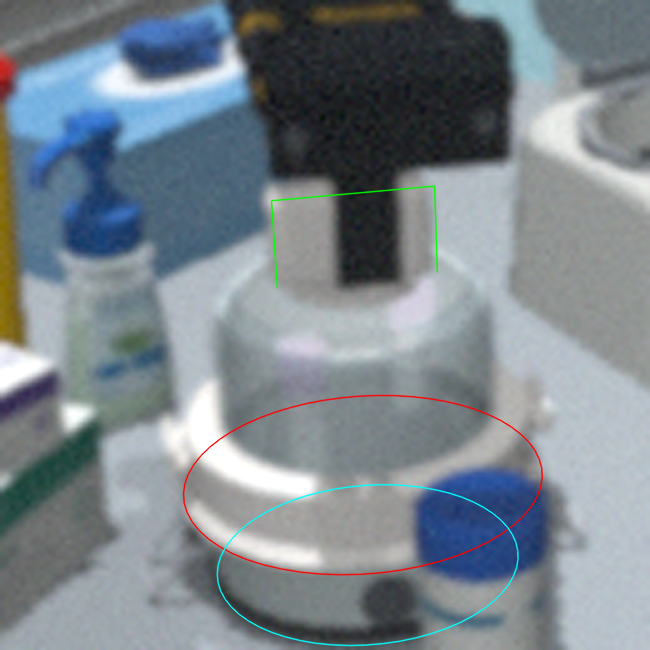

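```bash
python3 -c "
from h import *
print(ticket.job_done()); go(None)"
```

```text
the job is handed in; nothing more can be done
None
the job is handed in; nothing more can be done
```

I loaded the tube and set the cap. The job was handed in at about 20 s of the 61 s allowed, with the arm still gripping the handle and pressing. The hand-in returns no verdict, so what follows is from my own checks.

- **Tube:** The loose tube is in the hole diagonally opposite the other tube. I felt it reach the floor (about 3 N upward), and its height then put its centre at about 58 mm. I let go, and the picture afterwards showed it upright and the other tube still in its place.
- **Cap:** It sits on the bucket with its lugs at the clip angle, about 41.5°. The tool was level to 0.003 rad. The last picture shows the skirt and bucket aligned to about 1 mm.
- **Push:** The wrist read about 8.4 N upward. With the cap's own 1.4 N, that is close to 10 N on the seal, and the seal is squeezed about 6.5 mm. Both agree with the seal figures you gave.

- **Camera mismatch:** My first tube target came from the top camera, and the side picture showed it about 3.5 mm off. I corrected the tube from that picture, and shifted the cap target by the offset left when the tube was seated.
- **Sideways force:** A force of about 2–3 N remains at the cap, which I only partly relieved.
- **Not measured:** I judged the cap's centring from overlays and the skirt's fit. With the cap on, the networks did not report the skirt or rim points. I never moved near the cup or vial, and did not measure their final positions.

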